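# Take the mini cricket bat out of the counter showcase and show it

## Robot

A 6-joint arm with a two-finger parallel gripper is mounted at the origin on the work surface. World frame = base frame: x ahead of the robot, y to its left, z up, the work surface at z = 0. Lengths are in m, angles in degrees, forces in N, time in s.
With the tool pointing down it reaches from about 0.4 to 0.825 m from the base axis. Payload 7 kg.
Tool frame: the origin (TCP) lies at the very end of the fingers, on their centre line; the grasp point (between the pads) lies 19 mm behind it; z points along the fingers, y is the line along which they close (so a half turn about z gives the same grasp; the last joint's range is limited). The gripper opens to 88 mm and grips with 3 to 60 N. Pads are 19 mm wide; open, the fingers measure 130 mm over their backs; the gripper's body (78 mm by 193 mm) begins 47 mm behind the grasp point.
Start: joints at [-51.847, 20.546, 0.682, 0, -70.136, -16.507], TCP at [0.249, -0.627, 0.227] pointing down, gripper open.
Joint ranges: [-176.03, 176.03], [-82.01, 121.73], [-58.28, 71.71], [-173.87, 95.51], [-174.79, -0.11], [-173.66, 173.66]. Speed limits (degrees/s): [136.94, 136.94, 172.46, 180, 180, 180].

## Interface

Orientations are given as [roll, pitch, yaw] about the fixed x, y, z axes, in that order (R = Rz(yaw) Ry(pitch) Rx(roll)).
In Python, from plant import get_obs, snapshot, camera_params, close_job, boxes_of, cut_out, landmark_of gives the robot as it stands.
- The arm moves only by the shell command python3 -m inch 'ROWS' [OPENING]. ROWS is text: rows parted by semicolons, each of 6 numbers parted by spaces: the shift along the tool's x, y, z in units of 30 cm (1.0 is 30 cm), then the turn, a rotation vector about the tool's x, y, z in units of pi rad (1.0 is pi rad). A call has 1 to 10 rows; each row is the pose to reach, as a shift and turn from the pose commanded when the call began, along the tool's axes at that moment, turning the shorter way round; what a row does not reach only later rows make up. A row lasts 1/12 s, in which the tool goes at most 41.7 mm and 7.16 degrees, less where a joint would pass 70% of its speed; a pose out of reach is approached as far as the arm can. A call with a number of a shift or a turn outside -1 to 1 is refused whole. A call with a gripper value outside its range is refused whole. OPENING is the closure, from -1 (fully open) to 1 (shut), set as the call begins (- or left out, the last holds). The fingers move at their own pace and stop on an object; the grip force is fixed at half the most. Time passes only in rows, so rows that repeat a pose let the fingers close. It gives the time, the measured TCP pose, the force, the opening and the grip force at its end, in the units of the state.
- get_obs(): the state, without advancing time (a new reading comes with each control period).
- snapshot(name): name is "side" or "top" or "wrist"; returns the picture (480x640x3 uint8, red, green, blue); there is no depth.
- camera_params(name): a dict with "mtx" (3x3 intrinsics, pixels), "rvec" (rotation vector, rad) and "tvec" (3), from world to camera coordinates, as OpenCV has them. Camera axes: x right, y down, z forward; pixel columns grow to the right and rows downward; lengths in m; the calibration is good to about 2 mm. A picture is of the moment at which its call begins: read the wrist's pose just before it. camera_params takes no time and is no camera call; for the wrist camera it gives the pose at the moment of the call.
- close_job(): hands the job in; it is judged then, once.
Trained networks look in the newest picture that a camera, given by its name, has taken for a name from the list of things; names that differ only in an ending like _2 or _b are one class to them, and where a whole thing is asked for, a point or a joint stands for the part that bears it (a point fixed in the world has none). Each returns a list of dicts, best first, with "p" (0 to 1); they miss things now and then, are a little off and sometimes report something else, mostly with a low value. They report only what shows in the picture. A call takes as long as a camera call.
- boxes_of(camera, thing): "rect" ([left, top, width, height] in pixels, round what is visible of it).
- cut_out(camera, thing): "pixels" (480x640 bool, what is visible of it) and "rect" ([left, top, width, height] in pixels, round what is visible of it).
- landmark_of(camera, thing): "uv" ([column, row] in pixels: a listed point, or the origin of a listed thing).
The state is a dict: "clock": time; "joint_pos": joint angles; "qvel": joint speeds; "tau": joint torques, N m; "tool_pos": TCP position; "orientation": TCP orientation; "force": force on the tool from outside, world axes, zero at the start; "moment": the same for the moment, N m; "opening": finger opening in m; "gripper_force": force on a finger pad.
Only numpy, scipy, OpenCV 4.12 (cv2) and the standard library are available. Lean on these libraries where they do the work, as an engineer would, in place of code of your own. Each camera call takes 0.05 s, during which the arm holds its last target. There are 200 camera calls.

## Task

Slide the showcase's glass lid fully open, lift the handle end of the miniature cricket bat so that it comes out slantwise through the open half of the top, without forcing it against the glass or disturbing the other goods. Finish holding the whole bat still, up in the air well clear above the showcase, for the customer to see: do not put it down or let go, and leave the lid open.

Things in the scene. Friction and masses are not known exactly. Their poses are not given: they have to be found in the camera images.
- case: Fixed glass showcase, 260 (x) x 460 (y) x 131 mm high; walls 8 mm, deck inside at z 14 mm. Origin: centre of its underside; z up. A fixed glass pane (underside z 114 mm, 6 mm thick) covers y -10 to +222 mm of its top; a sliding lid closes the other half, the only way in: fully open, that leaves 205 mm along y (-222 to -17 mm), 244 mm along x.
- lid (a joint): Sliding glass lid of the showcase, a 232 x 244 mm pane, upper face at z 128 mm in the showcase's frame, running above the fixed pane. 0 = shut; grows in metres as it slides along the showcase's +y; 0.205 = fully open, at its stop. Slides against about 1.5 N and stays where it is left.
- lid_pull (a point): Top centre of the lid's finger pull, a plain aluminium bar standing on the glass: 100 mm along the showcase's x, 14 mm thick along its y, 22 mm high. The point is 150 mm above the counter, 70 mm from the lid's -y edge, and travels with the lid.
- bat: Loose mini wooden cricket bat, 340 mm, 0.13 to 0.21 kg, flat on the deck roughly along the showcase's y: handle under the lid, blade mostly under the fixed pane. Origin: mid-length, underside; x from handle to toe, z up. x -170 to -53 mm: round handle, 25 mm diameter, black; on to +170: blade up to 56 mm wide, 19 mm thick (23 at the ridge). Balances near x +12 mm.
- bat_grip (a point): Point on the handle's axis, 50 mm from its butt end; a good place to grip.
- bat_butt (a point): Centre of the handle's butt end (bat x -170 mm).
- bat_toe (a point): Centre of the blade's far end, the toe (bat x +170 mm).
- car: Bystander: toy car, 72 x 30 x 29 mm, on the showcase's deck beside the blade, under the fixed pane. Leave it alone.
- doll: Bystander: turned wooden peg doll, 34 mm diameter, 52 mm high, on the showcase's deck on the other side of the blade, under the fixed pane. Leave it alone.
- game: Bystander: boxed game, 190 x 130 x 45 mm, lying on the counter left of the showcase. Leave it alone.
- jar: Bystander: closed jar, 72 mm diameter, 100 mm high, standing on the counter to the right. Leave it alone.

How it is judged (in metres and radians):
On the way:
1. the glass lid is slid fully open (value of joint lid above 0.19 m), for 0.2 s.
At the end, for the whole second after the job is handed in: The gripper's fingers hold the bat (over 2 N), still (under 30 mm/s), touching nothing else, with both its butt and its toe more than 180 mm above the counter (about 50 mm above the showcase's top); the lid is still open (over 150 mm of its 205 mm) (height (world z) of each of bat_toe, bat_butt above 0.18 m and contact force between the fingers and bat above 2 N and contact force between bat and case below 0.05 N and contact force between bat and game below 0.05 N and contact force between bat and jar below 0.05 N and linear speed of bat below 0.03 m/s and angular speed of bat below 0.2 rad/s and value of joint lid above 0.15 m); the arm keeps its last pose, push and grip.
It fails at once if the bat is forced against the showcase (over 25 N) (contact force between bat and case above 25 N).
It fails at once if the toy car is disturbed (moved over 15 mm) (distance of car from where it was at the start of the episode above 0.015 m).
It fails at once if the peg doll is disturbed (moved over 15 mm) (distance of doll from where it was at the start of the episode above 0.015 m).
It fails at once if the boxed game is disturbed (moved over 15 mm) (distance of game from where it was at the start of the episode above 0.015 m).
It fails at once if the jar is disturbed (moved over 15 mm) (distance of jar from where it was at the start of the episode above 0.015 m).
It also fails if it takes over 54 s, if anything falls off the work surface, if the arm or the gripper's body presses on something with over 40 N, if the wrist force passes 120 N, or if a joint passes its speed limit or range.

## Working session

There is one attempt and no reset: what is moved stays moved. The work goes in short steps, Python scripts to look and compute and a shell command to move; the robot and the scene stay as the last step left them, time stands still between calls to the robot, and variables do not carry over. Pictures are saved under pics/ and viewed, at most 10 in all, crops included, and the job is handed in when it is done.

```bash
mkdir -p pics; cat > h.py <<'E'
import numpy as np, cv2
from plant import *
from scipy.spatial.transform import Rotation as Ro
def ray(cam,uv):
    c=camera_params(cam);R=cv2.Rodrigues(np.array(c['rvec'],float))[0];t=np.array(c['tvec'],float).ravel()
    K=np.array(c['mtx'],float)
    d=R.T@np.linalg.inv(K)@np.array([uv[0],uv[1],1.]);return -R.T@t,d
def atz(cam,uv,z):
    o,d=ray(cam,uv);return o+d*(z-o[2])/d[2]
def tri(u1,u2,c1='top',c2='side'):
    o,d=ray(c1,u1);p,e=ray(c2,u2)
    s=np.linalg.lstsq(np.stack([d,-e],1),p-o,rcond=None)[0]
    return (o+d*s[0]+p+e*s[1])/2, np.linalg.norm(o+d*s[0]-p-e*s[1])
def save(cam,n):
    im=snapshot(cam);cv2.imwrite(f'pics/{n}.png',np.ascontiguousarray(im[:,:,::-1]));return im
def tool():
    s=get_obs();return np.array(s['tool_pos']),Ro.from_euler('xyz',s['orientation'],degrees=True)
def delta(p,R=None):
    t,r=tool();sh=r.inv().apply(np.array(p)-t)/.3
    rv=(r.inv()*R).as_rotvec()/np.pi if R is not None else np.zeros(3)
    return np.round(np.r_[sh,rv],3)
E
python3 - <<'E'
from h import *
s=get_obs();print(s)
for c in('top','side'):
    save(c,c+'0')
    for t in['case','lid_pull','bat_grip','bat_butt','bat_toe','car','doll','game','jar']:
        for r in landmark_of(c,t)[:2]:
            print(c,t,np.round(r['uv'],1),round(r['p'],2),end=' ')
            if c=='top': print(atz(c,r['uv'],{'lid_pull':.15,'bat_grip':.0265,'bat_butt':.0265,'bat_toe':.024,'car':.014,'doll':.014}.get(t,0)).round(4),end='')
            print()
E
```

```text
{'clock': 0.0, 'joint_pos': array([-5.18456306e+01,  2.05914292e+01,  6.36323108e-01, -1.93353204e-02,
       -7.01382759e+01, -1.65069322e+01]), 'qvel': array([ 0.04063336,  0.05835152,  0.00836079, -0.02864169,  0.0370692 ,
       -0.03604239]), 'tau': array([ 1.71690886e-04, -5.82726896e+01,  2.93071944e+01,  6.99730530e+00,
        7.13380767e-03, -1.41948622e-04]), 'tool_pos': array([ 0.24879928, -0.62695722,  0.22564461]), 'orientation': array([ 1.79905302e+02, -9.10765231e-03, -1.58359139e+02]), 'force': array([-0.38120205, -0.19128437, -0.36759013]), 'moment': array([-0.04989624, -0.00279385, -0.01631939]), 'gripper_force': 0.0, 'opening': 0.08746218292185583}
top case [339.7 246.2] 0.72 [0.5715 0.0719 0.    ]
top bat_butt [423.2 248.7] 0.62 [ 0.5667 -0.1318  0.0265]
top bat_toe [389.1 245.3] 0.68 [ 0.574  -0.0487  0.024 ]
top car [132.8 267.3] 0.71 [0.5107 0.588  0.014 ]
top game [424.7 249.2] 0.74 [ 0.5669 -0.1416  0.    ]
top game [131.9 266.2] 0.68 [0.5136 0.5964 0.    ]
top jar [499.2 187.8] 0.57 [ 0.7253 -0.3302  0.    ]
side case [310.  257.7] 0.6 
side lid_pull [269.6 224. ] 0.96 
side bat_grip [252.4 260.9] 0.63 
side bat_butt [236.8 260.9] 0.44 
side bat_butt [309.2 258.2] 0.31 
side doll [234.6 260.2] 0.34 
side game [477.5 226.8] 0.77 
side game [309.8 257.4] 0.41 
side jar [157.9 322.4] 0.7
```

View pics/top0.png

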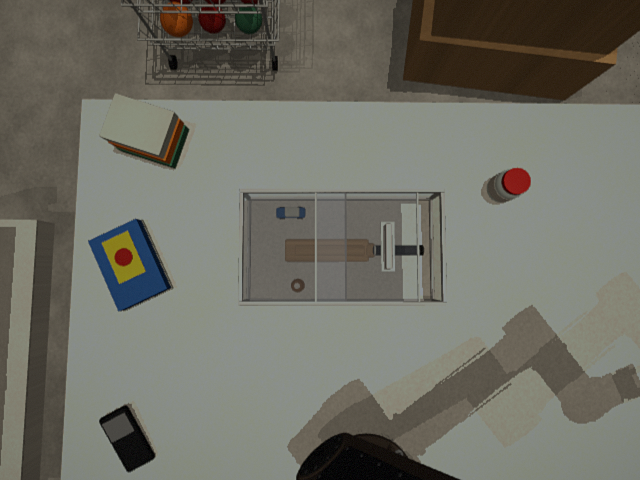

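View pics/side0.png

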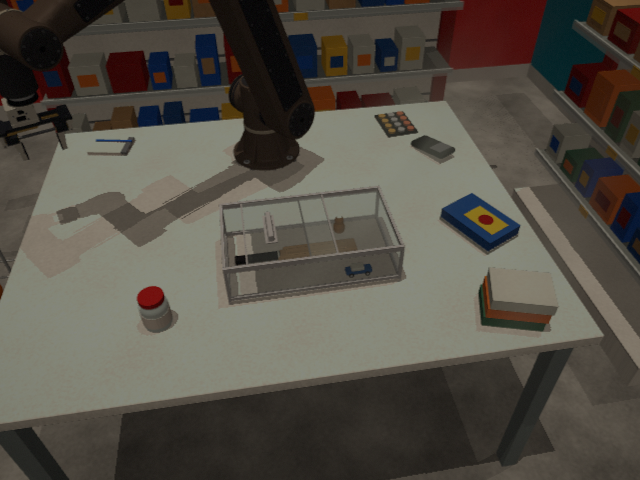

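The top view shows the showcase at cols 240–445, rows 191–304. The pull is at about (388,246), the bat's butt at (423,250) and its toe at (285,250). The car is at (291,212) and the doll at (297,285). The side view agrees; its pull is at (270,224).

```bash
python3 - <<'E'
from h import *
im=cv2.imread('pics/top0.png')
cv2.imwrite('pics/crop.png',cv2.resize(im[180:315,225:460],None,fx=3.4,fy=3.4,interpolation=cv2.INTER_CUBIC))
for n,uv,z in[('pull',(388,246),.15),('butt',(423,250),.0265),('toe',(285,250),.024),('car',(291,212),.03),('doll',(297,285),.05)]: print(n,atz('top',uv,z).round(4))
print(tri((388,224),(268,212))); print(tri((388,270),(271,241)))
for uv in[(241,191),(445,191),(445,304),(240,304)]: print(atz('top',uv,.131).round(4))
E
```

```text
pull [ 0.5645 -0.0272  0.15  ]
butt [ 0.5635 -0.1313  0.0265]
toe [0.5588 0.2077 0.024 ]
car [0.6527 0.1942 0.03  ]
doll [0.4741 0.1751 0.05  ]
(array([ 0.60439256, -0.02366273,  0.21711763]), np.float64(0.013226191197104081))
(array([ 0.51440332, -0.03567802,  0.04010104]), np.float64(0.01613137533844729))
[0.6851 0.3005 0.131 ]
[ 0.6907 -0.1569  0.131 ]
[ 0.4399 -0.1552  0.131 ]
[0.4328 0.2959 0.131 ]
```

View pics/crop.png

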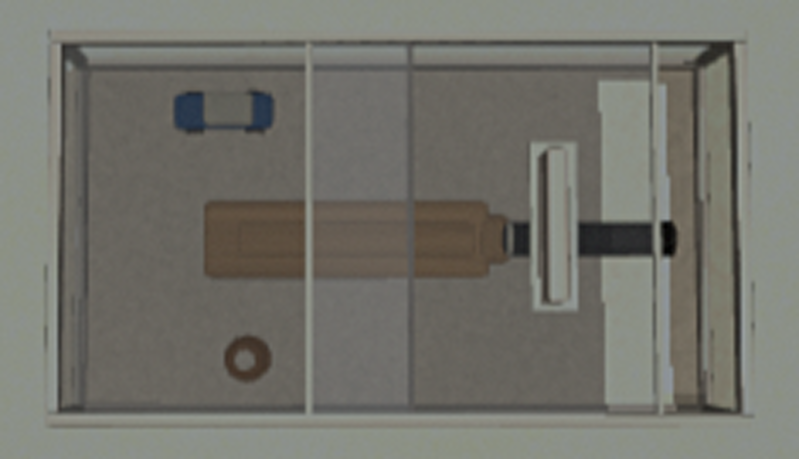

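The lid already stands about 50 mm open, with the pull near (0.5645, -0.027). I'll bring the tool to the -y side of the pull.

```bash
python3 - <<'E'
from h import *
R=Ro.from_euler('xyz',[180,0,-89.2],degrees=True)
print(delta([.564,-.065,.20],R), delta([.41,-.345,.227],R))
E
```

```text
[-1.668  1.355  0.089 -0.    -0.    -0.384] [-0.846  0.677 -0.001 -0.    -0.    -0.384]
```

```bash
python3 -m inch '-0.846 0.677 0 0 0 -0.384;-0.846 0.677 0 0 0 -0.384;-0.846 0.677 0 0 0 -0.384;-0.846 0.677 0 0 0 -0.384;-0.846 0.677 0 0 0 -0.384;-0.846 0.677 0 0 0 -0.384;-0.846 0.677 0 0 0 -0.384;-0.846 0.677 0 0 0 -0.384;-0.846 0.677 0 0 0 -0.384;-0.846 0.677 0 0 0 -0.384' 1
python3 - <<'E'
from h import *
R=Ro.from_euler('xyz',[180,0,-89.2],degrees=True)
print(delta([.564,-.065,.20],R))
E
```

```text
clock: 1.83
tool_pos: [0.4112, -0.3432, 0.2271]
orientation: [-179.9, -0.0, -88.6]
force: [-0.6, 0.0, -0.9]
opening: 0.0264
gripper_force: 0.0
[-0.915 -0.531  0.09  -0.    -0.     0.003]
```

```bash
python3 -m inch '-0.915 -0.531 0.09 0 0 0.003;-0.915 -0.531 0.09 0 0 0.003;-0.915 -0.531 0.09 0 0 0.003;-0.915 -0.531 0.09 0 0 0.003;-0.915 -0.531 0.09 0 0 0.003;-0.915 -0.531 0.09 0 0 0.003;-0.915 -0.531 0.09 0 0 0.003;-0.915 -0.531 0.09 0 0 0.003;-0.915 -0.531 0.09 0 0 0.003;-0.915 -0.531 0.09 0 0 0.003' 1
python3 - <<'E'
from h import *
save('wrist','w1')
for t in['lid_pull','bat_grip','bat_butt']:
    for r in landmark_of('wrist',t)[:2]: print(t,r['uv'],r['p'],atz('wrist',r['uv'],.15 if t=='lid_pull' else .0265).round(4))
R=Ro.from_euler('xyz',[180,0,-89.2],degrees=True)
print(tool()[0],delta([.564,-.060,.137],R))
E
```

```text
clock: 2.67
tool_pos: [0.566, -0.0669, 0.1991]
orientation: [180.0, -0.0, -89.6]
force: [0.5, -0.6, 0.7]
opening: 0.0002
gripper_force: 0.0
lid_pull [316.2, 326.2] 0.86 [ 0.5669 -0.0279  0.15  ]
bat_grip [321.3, 147.1] 0.68 [ 0.5632 -0.135   0.0265]
bat_grip [319.3, 204.1] 0.66 [ 0.5648 -0.0838  0.0265]
bat_butt [318.4, 147.8] 0.84 [ 0.5658 -0.1346  0.0265]
[ 0.56517911 -0.06922519  0.1998176 ] [-0.031  0.004  0.209 -0.     0.    -0.004]
```

View pics/w1.png

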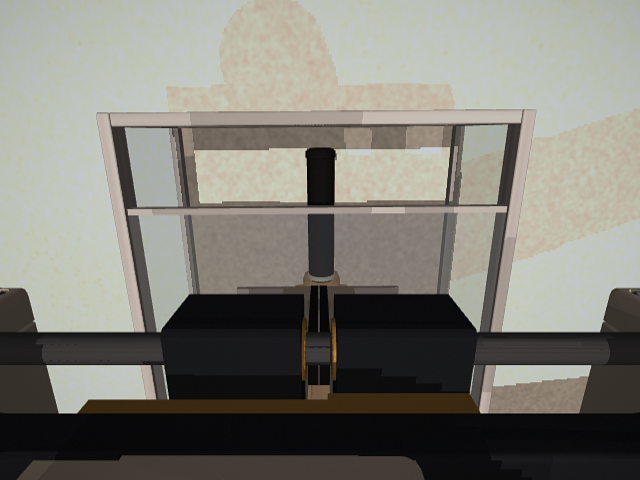

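The wrist view shows the butt at about (320,150), the lid's -y edge at row 210, and the pull just behind the fingers. That fits the estimates, so I'll go down and push.

```bash
python3 -m inch '-0.02 0 0.1 0 0 0;-0.02 0 0.2 0 0 0;-0.02 0 0.209 0 0 0;-0.02 0 0.209 0 0 0' 1
python3 -m inch '-0.06 0 0 0 0 0;-0.12 0 0 0 0 0;-0.18 0 0 0 0 0;-0.24 0 0 0 0 0;-0.3 0 0 0 0 0;-0.36 0 0 0 0 0;-0.42 0 0 0 0 0;-0.48 0 0 0 0 0;-0.50 0 0 0 0 0;-0.50 0 0 0 0 0'
```

```text
clock: 3.2
tool_pos: [0.5641, -0.0635, 0.1359]
orientation: [179.8, -0.1, -89.8]
force: [-0.7, -0.0, 0.5]
opening: 0.0002
gripper_force: 0.0
clock: 4.03
tool_pos: [0.5661, 0.0886, 0.1388]
orientation: [-179.8, 0.1, -89.7]
force: [0.4, 0.4, -0.1]
opening: 0.0006
gripper_force: 0.0
```

```bash
python3 -m inch '-0.02 0 0 0 0 0;-0.04 0 0 0 0 0;-0.05 0 0 0 0 0;-0.05 0 0 0 0 0'
python3 -m inch '-0.015 0 0 0 0 0;-0.025 0 0 0 0 0;-0.025 0 0 0 0 0'
python3 - <<'E'
from h import *
im=save('top','t2');cv2.imwrite('pics/t2c.png',cv2.resize(im[180:315,225:460,::-1],None,fx=3.4,fy=3.4,interpolation=cv2.INTER_CUBIC))
save('side','s2')
for r in landmark_of('side','lid_pull')[:2]: print(r,atz('side',r['uv'],.15))
E
```

```text
clock: 4.37
tool_pos: [0.5651, 0.1029, 0.1371]
orientation: [-180.0, 0.0, -89.8]
force: [0.1, 0.9, -0.2]
opening: 0.0002
gripper_force: 0.0
clock: 4.62
tool_pos: [0.5648, 0.1073, 0.137]
orientation: [179.9, -0.3, -89.8]
force: [4.3, -14.6, 1.6]
opening: 0.0005
gripper_force: 7.3
{'uv': [330.5, 215.3], 'p': 0.9} [0.56274635 0.13420666 0.15      ]
```

View pics/t2c.png

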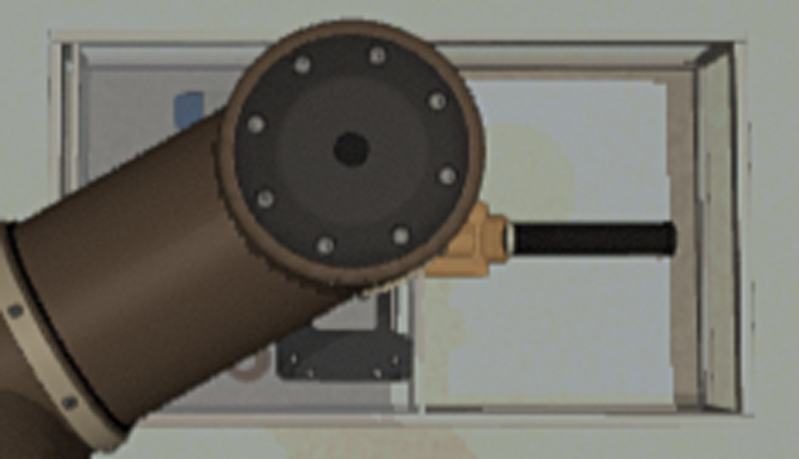

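The push met the end stop at 14.6 N and the opening is now clear, with the handle at crop (510–675, 239). I'll back off, rise, and move over the handle with the gripper open.

```bash
python3 -m inch '0.05 0 0 0 0 0;0.1 0 -0.1 0 0 0;0.2 0 -0.2 0 0 0;0.33 0 -0.2 0 0 0;0.46 0 -0.2 0 0 0;0.58 0 -0.2 0 0 0;0.64 0 -0.2 0 0 0;0.64 0 -0.2 0 0 0;0.64 0 -0.2 0 0 0' -1
python3 - <<'E'
from h import *
im=save('wrist','w2')
for t in['bat_grip','bat_butt']:
    for r in landmark_of('wrist',t)[:2]: print(t,r['uv'],r['p'],atz('wrist',r['uv'],.0265).round(4))
im=save('top','t3')
for t in['bat_grip','bat_butt','bat_toe']:
    for r in landmark_of('top',t)[:2]: print(t,r['uv'],r['p'],atz('top',r['uv'],.0265).round(4))
R=Ro.from_euler('xyz',[180,0,-89.2],degrees=True)
print(tool()[0],get_obs()['opening'],delta([.565,-.084,.02],R))
E
```

```text
clock: 5.52
tool_pos: [0.5653, -0.0831, 0.1966]
orientation: [180.0, 0.0, -89.9]
force: [-0.3, 0.0, 0.8]
opening: 0.0546
gripper_force: 0.0
bat_grip [319.7, 223.3] 0.59 [ 0.5647 -0.0789  0.0265]
bat_butt [319.0, 167.7] 0.68 [ 0.5657 -0.1295  0.0265]
[ 0.56569882 -0.08102844  0.19687076] 0.08285403566885523 [ 0.01   0.002  0.59  -0.     0.    -0.003]
```

View pics/w2.png

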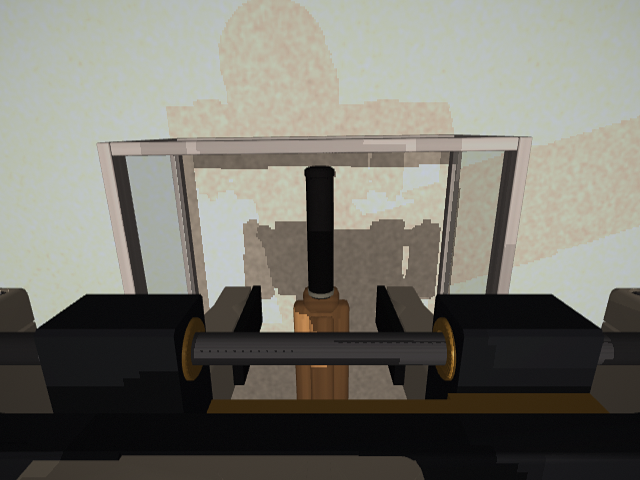

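The wrist view shows the handle at col 320, centred between the open fingers, with its butt at row 168. I'll go down.

```bash
python3 -m inch '0 0 0.08 0 0 -0.003;0 0 0.18 0 0 -0.003;0 0 0.28 0 0 -0.003;0 0 0.38 0 0 -0.003;0 0 0.46 0 0 -0.003;0 0 0.52 0 0 -0.003;0 0 0.56 0 0 -0.003;0 0 0.585 0 0 -0.003;0 0 0.585 0 0 -0.003' -1
python3 -m inch '0 0 0 0 0 0;0 0 0 0 0 0;0 0 0 0 0 0;0 0 0 0 0 0;0 0 0 0 0 0;0 0 0 0 0 0;0 0 0 0 0 0;0 0 0 0 0 0;0 0 0 0 0 0' 1
```

```text
clock: 6.62
tool_pos: [0.5647, -0.0816, 0.0198]
orientation: [179.8, -0.0, -89.2]
force: [-0.5, -0.2, 1.1]
opening: 0.0876
gripper_force: 0.0
clock: 7.37
tool_pos: [0.5656, -0.0819, 0.0214]
orientation: [-180.0, -0.0, -89.2]
force: [0.1, 0.4, 0.4]
opening: 0.033
gripper_force: 0.0
```

```bash
python3 -m inch '0 0 0 0 0 0;0 0 0 0 0 0;0 0 0 0 0 0;0 0 0 0 0 0' 1
python3 -m inch '-0.001 0 -0.055 0 0.015 0;-0.006 0 -0.103 0 0.031 0;-0.012 0 -0.15 0 0.046 0;-0.021 0 -0.197 0 0.061 0;-0.032 0 -0.244 0 0.076 0;-0.046 0 -0.289 0 0.092 0;-0.06 0 -0.335 0 0.107 0;-0.078 0 -0.378 0 0.122 0;-0.078 0 -0.378 0 0.122 0'
python3 - <<'E'
from h import *
im=save('side','s3');cv2.imwrite('pics/s3c.png',cv2.resize(im[100:330,170:450,::-1],None,fx=2.6,fy=2.6,interpolation=cv2.INTER_CUBIC))
E
```

```text
clock: 7.7
tool_pos: [0.5655, -0.0819, 0.0213]
orientation: [180.0, -0.0, -89.2]
force: [-0.3, -0.3, 0.9]
opening: 0.0239
gripper_force: 30.0
clock: 8.45
tool_pos: [0.5665, -0.0568, 0.1364]
orientation: [-179.9, -22.1, -89.1]
force: [-0.5, 0.0, -1.7]
opening: 0.024
gripper_force: 30.0
```

View pics/s3c.png

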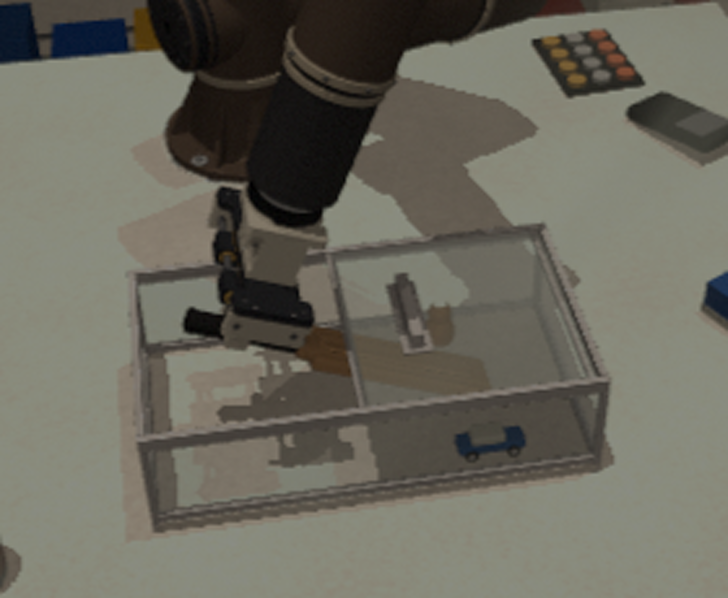

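The side view shows the bat held in the fingers at about 22°. It passes under the pane edge without touching, and the pull and the car are undisturbed. Now I'll draw it out along its axis.

```bash
python3 -m inch '0.04 0 0 0 0 0;0.1 0 0 0 0 0;0.17 0 0 0 0 0;0.24 0 0 0 0 0;0.31 0 0 0 0 0;0.38 0 0 0 0 0;0.45 0 0 0 0 0;0.52 0 0 0 0 0;0.59 0 0 0 0 0;0.66 0 0 0 0 0'
python3 - <<'E'
from h import *
im=save('side','s4');cv2.imwrite('pics/s4c.png',cv2.resize(im[100:330,120:400,::-1],None,fx=2.6,fy=2.6,interpolation=cv2.INTER_CUBIC))
t,r=tool();print(t,r.inv().apply([0,0,.17])/.3)
E
```

```text
clock: 9.33
tool_pos: [0.5665, -0.2442, 0.2083]
orientation: [179.9, -21.9, -89.3]
force: [0.9, -0.2, -1.6]
opening: 0.0244
gripper_force: 30.0
[ 0.56678455 -0.24638724  0.20984695] [ 2.11429552e-01 -5.19056241e-05 -5.25745806e-01]
```

View pics/s4c.png

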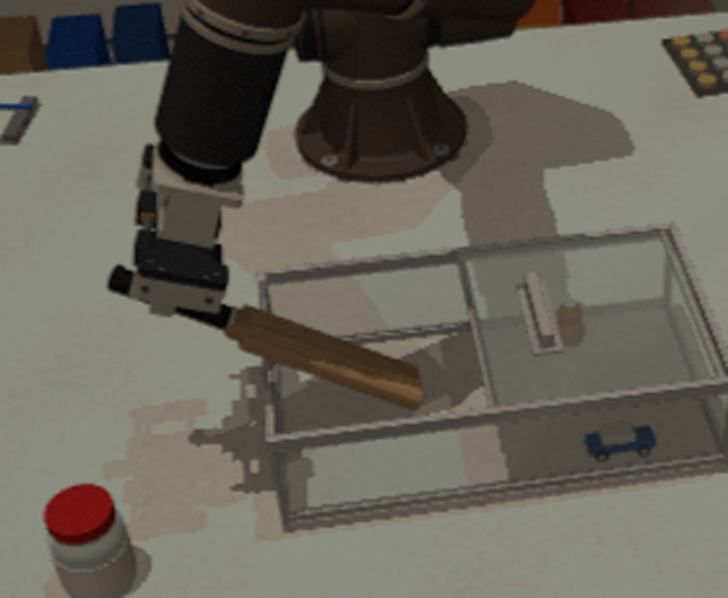

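The toe is clear of the pane edge (about (410,390) in the crop, with the pane edge near col 480). I'll lift straight up by 0.2 m.

```bash
python3 -m inch '0.015 0 -0.04 0 0 0;0.04 0 -0.1 0 0 0;0.07 0 -0.17 0 0 0;0.1 0 -0.25 0 0 0;0.13 0 -0.33 0 0 0;0.16 0 -0.41 0 0 0;0.19 0 -0.48 0 0 0;0.22 0 -0.55 0 0 0;0.24 0 -0.6 0 0 0;0.25 0 -0.62 0 0 0'
python3 -m inch '0 0 0 0 0 0;0 0 0 0 0 0;0 0 0 0 0 0;0 0 0 0 0 0;0 0 0 0 0 0;0 0 0 0 0 0;0 0 0 0 0 0;0 0 0 0 0 0;0 0 0 0 0 0;0 0 0 0 0 0'
python3 - <<'E'
from h import *
im=save('side','s5');cv2.imwrite('pics/s5.png',im[:,:,::-1]);save('top','t5')
u={}
for c in('side','top'):
    for t in['bat_toe','bat_butt']:
        for r in landmark_of(c,t)[:1]: print(c,t,r);u[c,t]=r['uv']
for t in['bat_toe','bat_butt']:
    if ('top',t) in u and ('side',t) in u: print(t,tri(u['top',t],u['side',t]))
E
```

```text
clock: 10.22
tool_pos: [0.5677, -0.2431, 0.4113]
orientation: [-179.8, -21.9, -89.3]
force: [-0.1, -0.0, -1.4]
opening: 0.0243
gripper_force: 30.0
clock: 11.05
tool_pos: [0.5678, -0.242, 0.4094]
orientation: [-180.0, -22.0, -89.2]
force: [0.1, -1.0, -2.3]
opening: 0.0243
gripper_force: 30.0
side bat_toe {'uv': [268.3, 197.9], 'p': 0.78}
side bat_butt {'uv': [144.2, 133.2], 'p': 0.84}
```

View pics/s5.png

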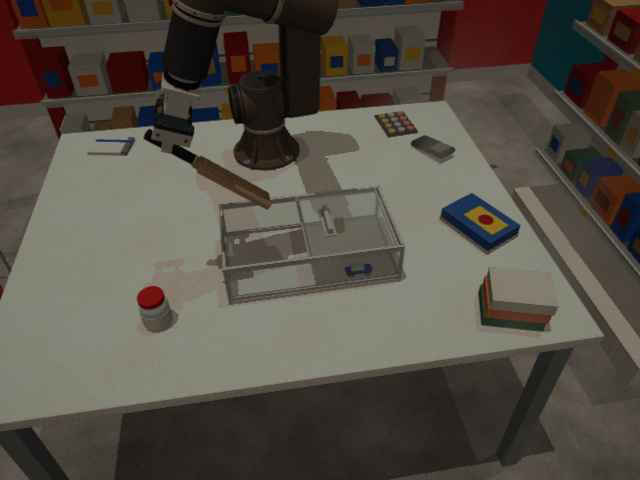

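The side view shows the bat high above the case, with its toe at (268,198) and butt at (144,133), and the lid open. I'll check the toe height by intersecting its ray with the plane x = 0.567, then hand in.

```bash
python3 - <<'E'
from h import *
ok=[]
for uv in[(268.3,197.9),(144.2,133.2)]:
    o,d=ray('side',uv);P=o+d*(.567-o[0])/d[0];print(P.round(3));ok.append(P[2]>.205)
s=get_obs();print(s['qvel'].round(2),s['gripper_force'])
if all(ok): print(close_job())
E
```

```text
[ 0.567 -0.025  0.233]
[ 0.567 -0.282  0.448]
[-0.04  0.13 -0.02  0.01 -0.03 -0.07] 29.99984085559845
the job is handed in; nothing more can be done
None
```

The job is handed in with the lid fully open and the bat held still at 30 N, its toe about 233 mm and its butt about 448 mm above the counter by camera estimate; the hand-in call returned no verdict.

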